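# Clamp a glass piece in the sliding-jaw jig with its cam lever

### The arm

A 7-joint arm with a two-finger parallel gripper is mounted at the origin on a cart in front of the work surface, level with it; the furniture and walls round the work are solid. World frame = base frame: x ahead of the robot, y to its left, z up, the work surface at z = 0. Lengths are in mm, angles in rad, forces in N, time in s.
With the tool pointing down it reaches from about 400 to 875 mm from the base axis. Payload 19.3 kg.
Tool frame: the origin (TCP) lies at the very end of the fingers, on their centre line; the grasp point (between the pads) lies 19 mm behind it (grip_point_offset is the z of the grasp point in the tool frame, in mm); z points along the fingers, y is the line along which they close (so a half turn about z gives the same grasp; the last joint's range is limited). The gripper opens to 85 mm and grips with 20 to 120 N. Pads are 22 mm wide; open, the fingers measure 114 mm over their backs; the gripper's body (76 mm by 85 mm) begins 54 mm behind the grasp point. The pads swing forward as they close: fully open they stand 13 mm farther back than shut.
Start: joints at [-1.259, 0.521, -0.036, 1.599, 0.021, 1.021, -0.113], TCP at [232.887, 579.981, 231.291] pointing down, gripper open.
Joint ranges: [-2.91, 2.91], [-0.3, 2.13], [-1.5, 1.42], [0.17, 2.43], [-1.26, 4.41], [0.16, 1.93], [-2.52, 2.52]. Speed limits (rad/s): [1.89, 1.89, 2.39, 2.39, 3.01, 3.01, 3.01].

### API

Orientations are given as a 3x3 rotation matrix whose columns are the frame's x, y, z axes.
In Python, from workcell import movep, movel, goto_joints, open_gripper, clamp, wait, inverse_kinematics, read_state, camera, PlanningError, finish_job, grip_point_offset gives the robot as it stands. Calls block until the motion is done:
- movep(position, orientation): joint-space move of the TCP to a pose.
- movel(position, frame=None, max_speed=150, guard=None): straight line of the TCP; frame=None keeps the orientation; max_speed is the mean speed in mm/s. With guard (N) it stops when the force on the tool has changed by that much, and returns True; else False.
- goto_joints(angles): joint-space move.
- open_gripper() and clamp(): open the fingers fully, or close them until they stop; the grip force is fixed at half the most.
- wait(seconds).
- inverse_kinematics(position, orientation): joint angles nearest the present ones, or None.
- read_state(): the state.
- camera(name): name is "scene" or "top" or "wrist"; returns a dict with "image" (480x640x3 uint8, blue, green, red), "range_z" (480x640 float32, mm along the optical axis (not along the pixel's ray), 0 where there is no reading), "fx", "fy", "cx", "cy" (pixels), "dist_coeffs" ([k1, k2, p1, p2, k3] as OpenCV has them; the pictures are not rectified), "cam_to_world" (4x4, takes a point from camera to world coordinates). Camera axes: x right, y up, looking along -z (the intrinsics and any distortion apply to the point x, -y, -z); pixel columns grow to the right and rows downward; lengths in mm; the calibration is good to about 2 mm. A picture is of the moment at which its call begins.
A pose or a line that the arm cannot do raises PlanningError and nothing moves.
- finish_job(): hands the job in; it is judged then, once.
The state is a dict: "time": time; "qpos": joint angles; "qvel": joint speeds; "joint_efforts": joint torques, N m; "eef_pos": TCP position; "tool_rot": TCP orientation; "ft_force": force on the tool from outside, world axes, zero at the start; "torque": the same for the moment, N m; "finger_gap": finger opening in mm; "gripper_force": force on a finger pad.
Only numpy, scipy, OpenCV 4.12 (cv2) and the standard library are available. Lean on these libraries where they do the work, as an engineer would, in place of code of your own. Each camera call takes 0.05 s, during which the arm holds its last target. There are 200 camera calls.

### The job

Slide the jaw of the holding jig up so that the small piece of glass in its channel sits squarely between the jaw and the end fence, touching both. Then flip the cam lever all the way down to lock the jaw there, and let go. Leave the pliers and the other piece of glass on the bench where they are.

Things in the scene. Friction and masses are not known exactly. Their poses are not given: they have to be found in the camera images.
- jig: holding jig fixed to the bench: black base plate 112 x 262 x 12 mm (x, y, z), two aluminium rails along its y (tops at z = 22 mm, 64 mm apart inside), aluminium end fence across its +y end (inner face at y = +115 mm, top z = 34.5 mm). Origin: centre of the underside, on the bench top; z up. The glass lies on the base plate in the channel between the rails; the jaw slides along y.
- jaw (a joint): travel of the steel sliding jaw towards the fence, m, 0 (fully back) to 0.088. Its flat front face (60 mm wide, z = 14 to 33 mm) is at y = -5 mm + travel in the jig's frame: 0.074 with the 46 mm glass touching jaw and fence. Lever up: slides with about 2.5 N friction and stays where left; lever down: locked. Top deck: z = 33.5 mm, 100 mm wide, 80 mm back from the face.
- jaw_post (a point): point on the axis of the upright black round grip post at the rear of the jaw, to move it by: 25 to 27 mm in diameter, z = 45 to 79 mm in the jig's frame. This point: x = 0, y = -105 mm + travel, z = 61 mm in the jig's frame; it moves with the jaw. The lever stands 75 mm from it towards the fence.
- cam_lever (a joint): angle of the cam lever, rad. 0 = fully up, leaning 10 degrees past upright to the jig's -x side: jaw free. It swings about an axis along the jig's y, over to the +x side and down, to its stop at 1.6 = all the way down, 8 degrees above level over the jaw deck: jaw locked. Stays where left; swinging takes about 0.15 N m (2 N at the tip), up to twice that near the end.
- lever_pivot (a point): pivot of the cam lever, at x = -38 mm, y = -30 mm + travel, z = 46 mm in the jig's frame; it moves with the jaw
- lever_tip (a point): end of the cam lever, 80 mm from its pivot; the outer 40 mm is a round black grip 15 mm in diameter, the rest a steel rod 9 mm in diameter
- glass_mid (a point): centre of the small loose piece of glass in the jig's channel, a flat square-cut green slab 52 x 46 x 8 mm (its x, y, z); its 46 mm side lies roughly along the jig's y. It weighs about 0.07 kg and slides easily.
- running_pliers: blue-handled pliers lying on the bench, 168 x 61 x 18 mm (origin: centre of underside), to be left alone
- grozing_pliers: red-handled pliers lying on the bench, 168 x 61 x 18 mm (origin: centre of underside), to be left alone
- glass_offcut: another piece of glass, 60 x 70 x 8 mm, lying on the bench outside the jig (origin: centre of underside), to be left alone

How it is judged:
By the outcome, as a careful person would: the job done as asked, in the order asked, and still so for the second after the job is handed in, with the robot touching nothing.
It also fails if it takes over 51 s, if anything falls off the work surface, if the arm or the gripper's body presses on something with over 40 N, if the wrist force passes 120 N, or if a joint passes its speed limit or range.

## Working session

There is one attempt and no reset: what is moved stays moved. The work goes in short steps, each a Python script; the robot and the scene stay as the last script left them, time stands still between calls to the robot, and variables do not carry over. Pictures are saved under pics/ and viewed, at most 10 in all, crops included, and the job is handed in when it is done.

```bash
mkdir -p pics
cat > h.py <<'E'
import numpy as np, cv2
from workcell import *
def grab(n,f):
    c=camera(n); cv2.imwrite(f'pics/{f}.png',c['image']); np.save(f'pics/{f}.npy',c,allow_pickle=True); return c
def load(f): return np.load(f'pics/{f}.npy',allow_pickle=True).item()
def rays(c,px):
    px=np.asarray(px,float).reshape(-1,1,2)
    K=np.array([[c['fx'],0,c['cx']],[0,c['fy'],c['cy']],[0,0,1]])
    u=cv2.undistortPoints(px,K,np.array(c['dist_coeffs'],float))[:,0]
    return np.c_[u[:,0],-u[:,1],-np.ones(len(u))]
def onplane(c,px,z):
    T=np.array(c['cam_to_world']); d=rays(c,px)@T[:3,:3].T; o=T[:3,3]
    return o+d*((z-o[2])/d[:,2])[:,None]
def pts(c,px):
    px=np.asarray(px,int).reshape(-1,2); T=np.array(c['cam_to_world'])
    p=rays(c,px)*c['range_z'][px[:,1],px[:,0]][:,None]
    return p@T[:3,:3].T+T[:3,3]
E
python3 - <<'E'
from h import *
for n in ("scene","top"):
    c=grab(n,n+'0'); print(n,np.round(c['cam_to_world'],2).tolist(),c['fx'],c['dist_coeffs'])
s=read_state();print(s['time'],s['finger_gap'],s['tool_rot'],grip_point_offset)
E
```

```text
scene [[-0.84, 0.26, -0.47, -126.78], [-0.54, -0.36, 0.76, 1222.22], [0.03, 0.9, 0.44, 709.68], [0.0, 0.0, 0.0, 1.0]] 617.5515934018595 [0.03229391 0.         0.         0.         0.        ]
top [[0.02, 1.0, -0.07, 433.35], [-1.0, 0.02, -0.02, 197.7], [-0.02, 0.07, 1.0, 1201.37], [0.0, 0.0, 0.0, 1.0]] 523.5793514701827 [0.03077821 0.         0.         0.         0.        ]
0.1 85.16642087348623 [[-9.27994038e-01  3.72594893e-01 -3.33048358e-04]
 [ 3.72595040e-01  9.27993565e-01 -9.37914402e-04]
 [-4.03953832e-05 -9.94471140e-04 -9.99999505e-01]] -18.700000000000003
```

View pics/top0.png

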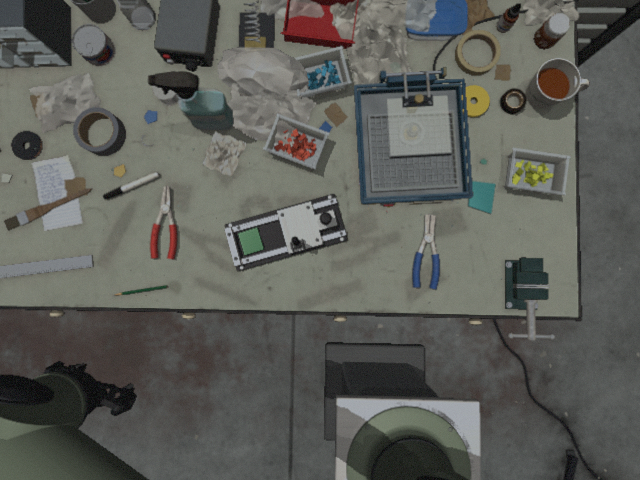

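View pics/scene0.png

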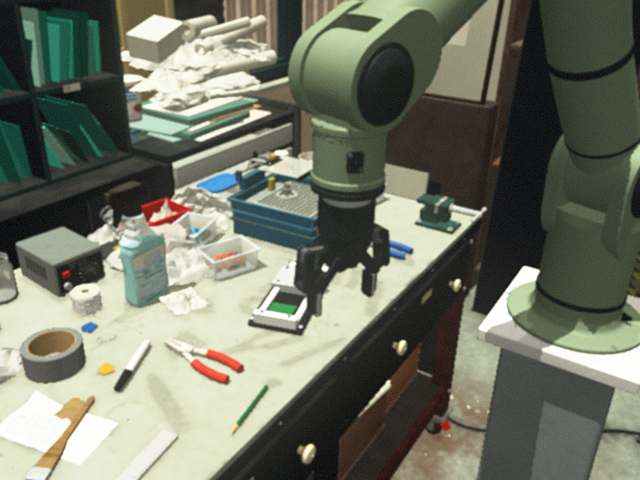

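The top view shows the jig at about (286,232), with its fence at the left (~(237,250)), glass at (250,240), post at (326,219) and lever at (297,242). So jig +y is roughly world +y and jig +x points away from the robot.

Run:
```python
from h import *
c=load('top0')
ys,xs=np.mgrid[185:280,215:360]; px=np.c_[xs.ravel(),ys.ravel()]
P=pts(c,px); m=(P[:,2]>6)&(P[:,2]<110)&(c['range_z'][px[:,1],px[:,0]]>0)
M=np.zeros((480,640),np.uint8); M[px[m,1],px[m,0]]=255
M=cv2.morphologyEx(M,cv2.MORPH_OPEN,np.ones((3,3)))
cs,_=cv2.findContours(M,0,2); k=max(cs,key=cv2.contourArea)
q=onplane(c,k[:,0],15)
print('base',cv2.minAreaRect(q[:,:2].astype(np.float32)),cv2.boxPoints(cv2.minAreaRect(k)).tolist())
print('bench z',np.median(P[:,2][P[:,2]<6]))
h=cv2.cvtColor(c['image'],cv2.COLOR_BGR2HSV)
g=cv2.inRange(h,(45,90,40),(80,255,255)); g[:, :225]=0;g[:,280:]=0;g[:215]=0;g[270:]=0
k=max(cv2.findContours(g,0,2)[0],key=cv2.contourArea); q=onplane(c,k[:,0],20)
print('glass',cv2.minAreaRect(q[:,:2].astype(np.float32)))
t=P[(P[:,2]>60)&m]; 
for a,b in((66,95),(95,140)):
  t=P[(P[:,2]>a)&(P[:,2]<b)];print(a,len(t),t.round(0).tolist()[:40])
cv2.imwrite('pics/c.png',cv2.resize(c['image'][185:280,215:360],None,fx=5,fy=5,interpolation=2))
```

```text
base ((515.3062133789062, 282.37115478515625), (111.74311065673828, 263.20745849609375), 16.786109924316406) [[222.39724731445312, 224.63742065429688], [333.95806884765625, 193.02853393554688], [347.3124084472656, 240.16146850585938], [235.7515869140625, 271.7703552246094]]
bench z -0.3353686695975284
glass ((472.0805969238281, 347.0895690917969), (1.6054528951644897, 3.18221378326416), 46.190162658691406)
66 119 [[554.0, 197.0, 78.0], [554.0, 194.0, 78.0], [554.0, 192.0, 77.0], [554.0, 190.0, 81.0], [554.0, 188.0, 76.0], [554.0, 186.0, 78.0], [552.0, 201.0, 75.0], [552.0, 199.0, 79.0], [552.0, 197.0, 74.0], [552.0, 194.0, 81.0], [552.0, 192.0, 81.0], [552.0, 190.0, 81.0], [552.0, 188.0, 80.0], [552.0, 186.0, 82.0], [552.0, 184.0, 75.0], [550.0, 201.0, 77.0], [549.0, 199.0, 83.0], [550.0, 197.0, 77.0], [550.0, 194.0, 79.0], [549.0, 192.0, 81.0], [550.0, 190.0, 79.0], [550.0, 188.0, 80.0], [549.0, 186.0, 83.0], [550.0, 184.0, 80.0], [550.0, 182.0, 79.0], [547.0, 203.0, 78.0], [547.0, 201.0, 81.0], [547.0, 199.0, 78.0], [547.0, 197.0, 79.0], [547.0, 194.0, 79.0], [548.0, 192.0, 77.0], 
[... 424 characters left out ...]
0, 128.0], [496.0, 249.0, 126.0], [494.0, 260.0, 126.0], [494.0, 258.0, 126.0], [494.0, 256.0, 124.0], [494.0, 253.0, 126.0], [494.0, 251.0, 127.0], [494.0, 249.0, 126.0], [495.0, 247.0, 121.0], [492.0, 262.0, 122.0], [492.0, 260.0, 124.0], [492.0, 257.0, 131.0], [492.0, 255.0, 129.0], [492.0, 253.0, 126.0], [492.0, 251.0, 125.0], [492.0, 249.0, 129.0], [492.0, 247.0, 123.0], [490.0, 260.0, 126.0], [490.0, 257.0, 128.0], [490.0, 255.0, 127.0], [490.0, 253.0, 129.0], [490.0, 251.0, 127.0], [490.0, 249.0, 123.0], [490.0, 247.0, 121.0], [488.0, 260.0, 121.0], [488.0, 257.0, 125.0], [488.0, 255.0, 129.0], [488.0, 253.0, 124.0], [488.0, 251.0, 123.0], [488.0, 249.0, 121.0], [489.0, 248.0, 109.0]]
```

View pics/c.png

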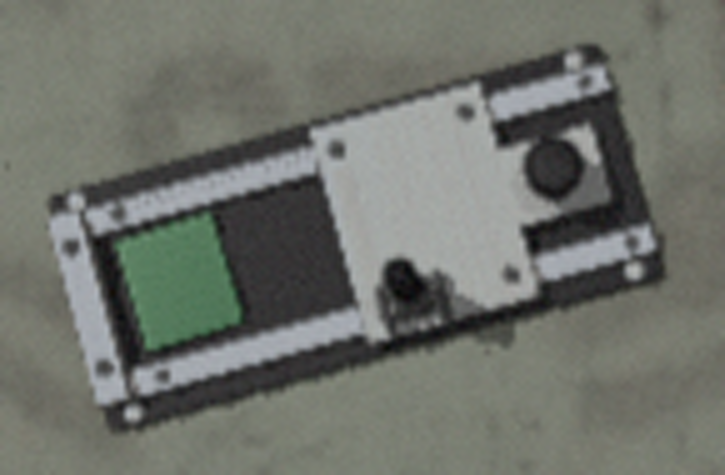

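```bash
cat >> h.py <<'E'
th=np.radians(16.8)
C=np.array([515.3,282.4,0]); X=np.array([np.cos(th),np.sin(th),0]); Y=np.array([-np.sin(th),np.cos(th),0]); Z=np.array([0,0,1.])
def jig(p): d=np.atleast_2d(p)-C; return np.c_[d@X,d@Y,d@Z]
def W(x,y,z): return C+x*X+y*Y+z*Z
R=np.c_[np.cross(Y,-Z),Y,-Z]
E
python3 - <<'E'
from h import *
c=load('top0')
ys,xs=np.mgrid[185:280,215:360]; P=jig(pts(c,np.c_[xs.ravel(),ys.ravel()]))
a=P[(P[:,2]>66)&(P[:,2]<95)&(abs(P[:,0])<25)&(P[:,1]<-60)&(P[:,1]>-125)]
mid=(a.max(0)+a.min(0))/2; print('post jig',a.mean(0),mid,np.ptp(a,0))
b=P[(P[:,2]>100)&(P[:,2]<140)&(P[:,1]>-80)&(abs(P[:,0])<70)]; print('lever top',np.median(b,0))
pj=a.mean(0); np.save('post.npy',pj)
R2=R.copy(); R2[:,:2]*=-1
q0=np.array(read_state()['qpos']); p=W(pj[0],pj[1],150)
best=None
for r in(R,R2):
    q=inverse_kinematics(p,r); print(None if q is None else np.round(np.array(q)-q0,2))
    if q is not None and (best is None or abs(np.array(q)-q0).max()<best[0]): best=(abs(np.array(q)-q0).max(),r)
np.save('R.npy',best[1])
movep(p,best[1])
grab('wrist','w1'); print(read_state()['time'])
E
```

```text
post jig [ -0.1641366  -94.73589234  78.14967574] [ 9.18907200e-02 -9.50540537e+01  7.57314518e+01] [24.355319   25.2520797  17.93361143]
lever top [-31.77879988 -20.49886502 124.12146869]
[ 0.87  0.02 -0.05  0.21  0.04 -0.23  1.48]
[ 0.43  0.09  0.6   0.23 -0.45 -0.2  -1.21]
1.975
```

View pics/w1.png

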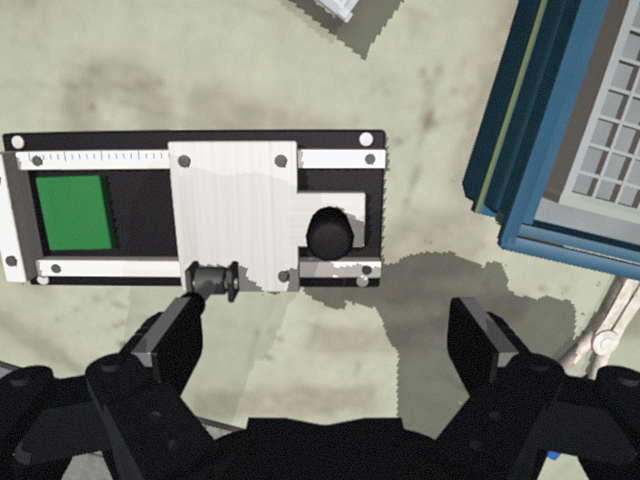

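The wrist view shows the jig square to the tool: post (330,232), lever (210,285), glass (75,212). It agrees with the estimate, so I'll descend and push.

Run:
```python
from h import *
R=np.load('R.npy'); pj=np.load('post.npy'); t=105+pj[1]
print(movel(W(0,pj[1],44),guard=15))
clamp(); s=read_state(); print(s['finger_gap'],s['ft_force'],jig(s['eef_pos']),s['time'])
d=74-t
print(movel(W(0,pj[1]+d-8,44),max_speed=60,guard=25), read_state()['ft_force'])
print(movel(W(0,pj[1]+d+6,44),max_speed=20,guard=12))
s=read_state(); print(s['ft_force'],jig(s['eef_pos']),s['time'],s['finger_gap'])
grab('top','top1'); grab('wrist','w2')
i=load('top1')['image'][185:280,215:360]
cv2.imwrite('pics/m.png',np.vstack([cv2.resize(i,(580,380)),cv2.resize(load('w2')['image'],(580,220),interpolation=3)]))
```

```text
False
24.847743586231054 [-2.22218492 -0.52831168  8.96578433] [[  0.16554332 -94.75881913  44.500071  ]] 3.4167
False [-3.79630011  0.32821355 10.42208143]
True
[-0.70461181 -2.21340094  6.54489789] [[ 4.40596303e-02 -3.36375313e+01  4.45130387e+01]] 4.9333 24.93907385465215
```

View pics/w2.png

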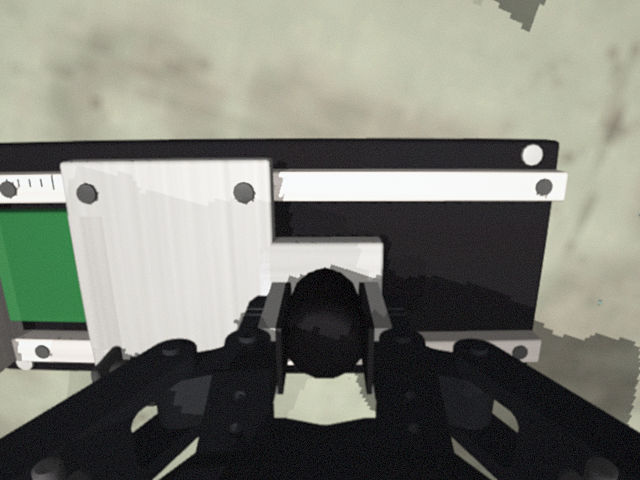

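The jaw is up to or near the glass (which now spans columns 5–80), and the guard tripped at travel ≈71.4. I'll push again to see whether that is the real stop.

Run:
```python
from h import *
def st(): s=read_state(); return jig(s['eef_pos']).round(2),np.array(s['ft_force']).round(1),round(s['time'],2)
for k in range(2):
    y=jig(read_state()['eef_pos'])[0,1]
    print(movel(W(0,y+5,44.5),max_speed=12,guard=20),*st())
y=jig(read_state()['eef_pos'])[0,1]
wait(.3); print(st()); grab('top','top2')
c=grab('scene','s2'); cv2.imwrite('pics/m.png',np.vstack([cv2.resize(load('top2')['image'][190:280,215:360],None,fx=4,fy=4,interpolation=2),cv2.resize(c['image'][250:340,235:380],None,fx=2.2,fy=2.2)[:,:580] if 0 else cv2.resize(c['image'][265:335,240:360],(580,230),interpolation=2)]))
```

```text
True [[ 3.000e-02 -3.368e+01  4.452e+01]] [ 1.  -1.7  5.8] 5.36
True [[ 3.000e-02 -3.372e+01  4.453e+01]] [ 0.2 -2.8  5.7] 5.68
(array([[ 4.000e-02, -3.373e+01,  4.456e+01]]), array([ 0.6, -1.7,  6.2]), 5.98)
```

View pics/m.png

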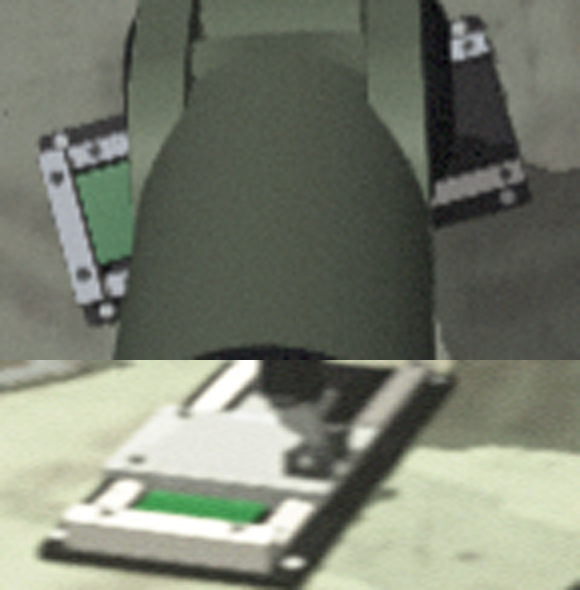

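Run:
```python
from h import *
R=np.load('R.npy')
open_gripper(); movel(W(0,-33.7,190),max_speed=250); movel(W(-50,75,190),max_speed=250)
clamp()
c=grab('wrist','w3'); print(read_state()['time'],read_state()['finger_gap'])
```

```text
8.875 0.03403953230929806
```

View pics/w3.png

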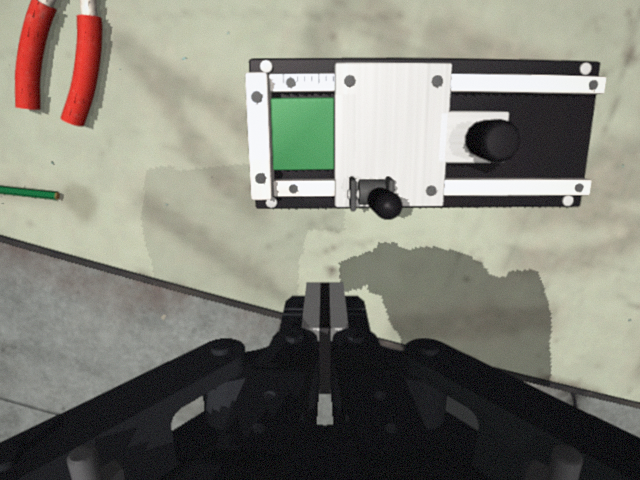

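The glass at columns 272–335 looks square between the fence (edge ~col 271) and jaw (edge ~col 335). I'll check the gap numerically, along with the lever tip (386,203) and post.

Run:
```python
from h import *
c=load('w3')
print('fence/jaw',jig(onplane(c,[[271,135],[335,135]],34)).round(1).tolist())
print('corners z12',jig(onplane(c,[[249,60],[602,65],[572,207],[257,207]],12)).round(1).tolist())
h=cv2.cvtColor(c['image'],cv2.COLOR_BGR2HSV); g=cv2.inRange(h,(45,90,40),(80,255,255)); g[:80]=0;g[180:]=0;g[:,:265]=0;g[:,345:]=0
k=max(cv2.findContours(g,0,2)[0],key=cv2.contourArea)
for r in(105,135,160):
    xs=np.where(g[r])[0]; print(r,xs.min(),xs.max(),jig(onplane(c,[[xs.min(),r],[xs.max(),r]],20)).round(1)[:,1])
ys,xs=np.mgrid[60:230,300:540]; px=np.c_[xs.ravel(),ys.ravel()]; P=jig(pts(c,px))
a=P[(P[:,2]>72)&(P[:,2]<84)&(P[:,1]<0)]; print('post',a.mean(0).round(1),np.ptp(a,axis=0))
b=P[(P[:,2]>95)&(P[:,2]<140)]; print('lever',len(b),np.percentile(b,[2,50,98],axis=0).round(1).tolist())
b=P[(P[:,2]>70)&(P[:,2]<85)&(P[:,1]>10)];print(np.median(b,0) if len(b) else 0)
```

```text
fence/jaw [[3.3, 110.5, 34.0], [3.0, 65.6, 34.0]]
corners z12 [[55.8, 127.3, 12.0], [54.8, -135.4, 12.0], [-54.3, -127.2, 12.0], [-53.2, 126.2, 12.0]]
105 271 333 [111.4  66.7]
135 272 333 [111.5  66.7]
160 273 333 [111.4  66.6]
post [  1.9 -31.7  79. ] [26.28249514 25.58072121 10.19490741]
lever 820 [[-34.7, 34.9, 97.5], [-27.3, 42.8, 124.9], [-21.8, 48.3, 128.2]]
0
```

Gap ≈ 45–46 mm with both sides parallel: the glass touches both. Next, swing the lever with closed fingers.

Run:
```python
from h import *
yl=41.5; r=60
def tcp(f):
    f=np.radians(f); return W(-38+r*np.sin(f)-7.5*np.cos(f)-11, yl, 46+r*np.cos(f)+7.5*np.sin(f))
def st(): s=read_state(); return jig(s['eef_pos']).round(1)[0],np.array(s['ft_force']).round(1),round(s['time'],2)
movel(W(-85,yl,190),max_speed=200); print(movel(W(-85,yl,106),max_speed=150,guard=20))
print(movel(tcp(-2),max_speed=60,guard=20),*st())
for f in list(range(8,80,8))+[80,84,88]:
    g=movel(tcp(f),max_speed=60 if f<70 else 25,guard=30); print(f,g,*st())
    if g: break
grab('scene','s4')
```

```text
False
False [-58.7  41.3 105.6] [ 0.3 -0.8 -1. ] 10.57
8 False [-47.8  41.4 106.4] [-0.5  0.3 -0.5] 10.89
16 False [-39.3  41.4 105.6] [-1.1 -0.7 -0.7] 11.18
24 False [-31.1  41.4 103.7] [-0.2  0.9 -0.1] 11.47
32 False [-23.3  41.4 100.7] [-0.1 -1.5 -0.3] 11.77
40 False [-15.9  41.4  96.5] [-0.6  0.6  0.1] 12.06
48 False [-9.3 41.4 91.4] [ 0.1  0.9 -0. ] 12.35
56 False [-3.3 41.4 85.4] [-0.2 -0.3  0.9] 12.64
64 False [ 1.7 41.4 78.6] [-0.5 -0.7  0.2] 12.93
72 False [ 5.8 41.5 71.6] [-0.1  0.1  1.1] 13.42
80 False [ 8.7 41.4 63.6] [-0.2  0.7  0.3] 13.9
84 False [ 9.8 41.4 60.1] [-3.7 -1.6 15.8] 14.22
88 True [10.1 41.5 59.1] [-13.1  -4.3  38. ] 14.43
```

Run:
```python
from h import *
movel(W(5,41.5,190),max_speed=150); movel(W(-60,75,200),max_speed=200)
c=grab('wrist','w5'); grab('top','top5'); print(read_state()['time'])
ys,xs=np.mgrid[60:230,300:540]; P=jig(pts(c,np.c_[xs.ravel(),ys.ravel()]))
b=P[(abs(P[:,1]-42)<4)&(P[:,2]>42)]
for x in range(-50,60,10):
    q=b[abs(b[:,0]-x)<5]; print(x,len(q),np.median(q,0).round(1) if len(q) else '',q[:,2].max().round(1) if len(q) else '')
print('fence/jaw',jig(onplane(c,[[271,135],[335,135]],34)).round(1).tolist())
```

```text
16.125
-50 11 [-45.5  42.1  46. ] 46.8
-40 136 [-39.6  42.   53.2] 55.8
-30 169 [-30.3  42.   52.5] 55.5
-20 165 [-19.8  42.1  53.1] 55.2
-10 159 [-9.8 41.9 54.6] 57.1
0 195 [ 0.4 42.1 57.5] 61.6
10 184 [10.  42.  60.8] 62.8
20 214 [20.  42.1 62.1] 65.1
30 206 [30.3 42.1 63.5] 66.3
40 114 [37.5 42.4 64.3] 66.4
50 0  
fence/jaw [[-7.7, 112.1, 34.0], [-7.9, 65.7, 34.0]]
```

View pics/w5.png

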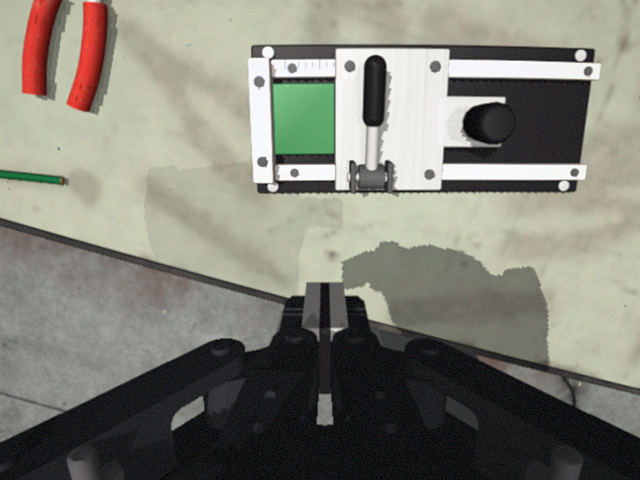

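The lever lies down over the deck (tip ~(375,60)). Its measured slope of about 7–8° matches the 8° stop. The glass is square between jaw and fence, and the arm is clear.

```bash
python3 -c "
from h import *
print(finish_job())"
```

```text
the job is handed in; nothing more can be done
None
```

The jaw is up with the small piece of glass square against both jaw and fence, the cam lever is down at its stop, the arm is clear, and the job was handed in at about 16 s; the pliers and the other piece of glass were not touched.

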